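# Fill the gas-sensor caddy

## Task

Fill the caddy for the next detector service: stand the large round, the small round, the square and the oblong sensor cartridge upright in the recesses of their own shape and size, each fully down on its recess floor, setting them down rather than dropping them. Leave the two look-alikes, the arch-shaped cartridge and the hollow sleeve, standing where they are.

Things in the scene. Friction and masses are not known exactly. Their poses are not given: they have to be found in the camera images.
- cart_large: Large round sensor cartridge, solid upright cylinder of diameter 40 mm, white plastic with a blue band, a grey vent disc on its flat top, 34 mm high. Origin: centre of its underside, z up. It stands loose on the bench, as do the other five parts, each on its own, mixed in random order, at least 80 mm from centre to centre.
- cart_small: Small round sensor cartridge, upright cylinder of diameter 24 mm, white plastic with a blue band, a grey vent disc on its flat top, 34 mm high. Origin: centre of its underside, z up.
- cart_square: Square sensor cartridge, upright block 32 x 32 mm in plan, white plastic with a blue band, a grey vent disc on its flat top, 34 mm high. Origin: centre of its underside, z up; x and y along its sides.
- cart_oblong: Oblong sensor cartridge, upright block 46 mm long (x) and 22 mm wide (y) in plan, white plastic with a blue band, a grey vent disc on its flat top, 34 mm high. Origin: centre of its underside, z up.
- cart_arch: Look-alike to leave alone: arch-shaped cartridge, 50 mm long (x) and 36 mm wide (y), square at its -x end and half-round at its +x end, white plastic with a blue band, a grey vent disc on its flat top, 34 mm high. Origin: centre of its underside, z up.
- sleeve: Look-alike to leave alone: hollow spacer sleeve, white with a blue band, an open ring of outer diameter 40 mm with a 26 mm through hole, 34 mm high. Origin: centre of its underside, z up.
- seat_large: Black plate 80 x 80 x 8 mm, fixed in the caddy, with a recess, round 52 mm diameter, felt-lined, 6 mm deep, in its middle. Origin: centre of the plate's underside, which is 5 mm above the bench; recess floor 2 mm, rim 8 mm above the origin. For the large round cartridge.
- seat_small: Black plate 80 x 80 x 8 mm, fixed in the caddy, with a recess, round 36 mm diameter, felt-lined, 6 mm deep, in its middle. Origin: centre of the plate's underside, which is 5 mm above the bench; recess floor 2 mm, rim 8 mm above the origin. For the small round cartridge. The four plates lie 2 x 2 at 90 mm spacing, square to the caddy, in any arrangement.
- seat_square: Black plate 80 x 80 x 8 mm, fixed in the caddy, with a recess, square 44 x 44 mm, felt-lined, 6 mm deep, in its middle. Origin: centre of the plate's underside, which is 5 mm above the bench; recess floor 2 mm, rim 8 mm above the origin. Recess sides along x and y. For the square cartridge. Caddy: a fixed grey tray, 196 mm square outside, walls 5 mm thick and 14 mm high over the bench.
- seat_oblong: Black plate 80 x 80 x 8 mm, fixed in the caddy, with a recess, oblong 58 mm (x) by 34 mm (y), felt-lined, 6 mm deep, in its middle. Origin: centre of the plate's underside, which is 5 mm above the bench; recess floor 2 mm, rim 8 mm above the origin. For the oblong cartridge. Other things on the bench are under 40 mm high and out of the way.
Things that resemble listed ones, but are neither listed nor needed, are in the scene too. What is shaped like the cart_small but red or turquoise is not meant.

How it is judged:
At the end, for the whole second after the job is handed in: Each of the four cartridges stands upright (0.12 rad) in its own seat, centred within 12 mm, its underside less than 5 mm above the plate's underside, released and at rest; the arch-shaped cartridge and the sleeve stand upright within 15 mm of where they began (horizontal distance between cart_large and seat_large below 0.012 m and z of cart_large in the frame of seat_large below 0.005 m and angle between each of cart_large, cart_small, cart_square, cart_oblong, cart_arch, sleeve's own z axis and vertical below 0.12 rad and linear speed of each of cart_large, cart_small, cart_square, cart_oblong below 0.02 m/s and contact force between each of cart_large, cart_small, cart_square, cart_oblong and the fingers below 0.1 N and horizontal distance between cart_small and seat_small below 0.012 m and z of cart_small in the frame of seat_small below 0.005 m and horizontal distance between cart_square and seat_square below 0.012 m and z of cart_square in the frame of seat_square below 0.005 m and horizontal distance between cart_oblong and seat_oblong below 0.012 m and z of cart_oblong in the frame of seat_oblong below 0.005 m and distance of each of cart_arch, sleeve from where it was at the start of the episode below 0.015 m); the robot touches nothing.
It fails at once if a cartridge is dropped (falls free of the fingers faster than 0.8 m/s, a drop of more than 3 cm) ((contact force between cart_large and the fingers below 0.1 N and linear speed of cart_large above 0.8 m/s) or (contact force between cart_small and the fingers below 0.1 N and linear speed of cart_small above 0.8 m/s) or (contact force between cart_square and the fingers below 0.1 N and linear speed of cart_square above 0.8 m/s) or (contact force between cart_oblong and the fingers below 0.1 N and linear speed of cart_oblong above 0.8 m/s)).
It fails at once if the arch-shaped cartridge is moved by more than 30 mm (distance of cart_arch from where it was at the start of the episode above 0.03 m).
It fails at once if the hollow sleeve is moved by more than 30 mm (distance of sleeve from where it was at the start of the episode above 0.03 m).
It also fails if it takes over 102 s, if anything falls off the work surface, if the arm or the gripper's body presses on something with over 40 N, if the wrist force passes 120 N, or if a joint passes its speed limit or range.

## Robot

A 7-joint arm with a two-finger parallel gripper is mounted at the origin on the work surface. World frame = base frame: x ahead of the robot, y to its left, z up, the work surface at z = 0. Lengths are in m, angles in rad, forces in N, time in s.
With the tool pointing down it reaches from about 0.4 to 0.9 m from the base axis. Payload 5.6 kg.
Tool frame: the origin (TCP) lies at the very end of the fingers, on their centre line; the grasp point (between the pads) lies 19 mm behind it; x points along the fingers, y is the direction in which the jaws open and shut, and the axes are right-handed (so a half turn about x gives the same grasp; the last joint's range is limited). The gripper opens to 92 mm and grips with 3 to 60 N. Pads are 20 mm wide; open, the fingers measure 128 mm over their backs; the gripper's body (75 mm by 189 mm) begins 69 mm behind the grasp point.
Start: joints at [1.224, 0.468, -0.012, 1.603, 0.006, 1.071, -0.056], TCP at [0.194, -0.62, 0.215] pointing down, gripper open.
Joint ranges: [-2.53, 2.53], [-0.31, 2.02], [-1.57, 1.55], [0.28, 2.44], [-1.29, 4.43], [0.15, 1.84], [-2.92, 2.92]. Speed limits (rad/s): [2.57, 2.57, 3.14, 3.14, 3.14, 3.14, 3.14].

## Interface

Orientations are given as a unit quaternion [x, y, z, w].
In Python, from cell import arm, effector, solver, cams gives the robot as it stands. The module is installed in compiled form; this text tells all that it offers. Calls block until the motion is done:
- arm.goto(position, orientation): joint-space move of the TCP to a pose.
- arm.move_straight(position, attitude=None, speed=0.15, guard=None): straight line of the TCP; attitude=None keeps the orientation; speed is the mean speed in m/s. With guard (N) it stops when the force on the tool has changed by that much, and returns True; else False.
- arm.move_joints(angles): joint-space move.
- effector.command_gripper(opening, strength=None): finger opening in m; strength is the grip in N (None keeps the last); returns when the fingers have stopped.
- arm.pause(seconds).
- solver.inverse_kinematics(position, orientation): joint angles nearest the present ones, or None.
- cams.grab_frame(name): name is "scene" or "top" or "wrist"; returns (picture, depth): 420x560x3 uint8, blue, green, red; 420x560 float32, m along the optical axis (not along the pixel's ray), 0 where there is no reading.
- cams.camera_info(name): a dict with "fx", "fy", "cx", "cy" (pixels), "camera_from_world" (4x4, takes a point from world to camera coordinates). Camera axes: x right, y down, z forward; pixel columns grow to the right and rows downward; lengths in m; the calibration is good to about 2 mm. A picture is of the moment at which its call begins: read the wrist's pose just before it. camera_info takes no time and is no camera call; for the wrist camera it gives the pose at the moment of the call.
A pose or a line that the arm cannot do raises arm.Unreachable and nothing moves.
- arm.close_job(): hands the job in, once; it reports no verdict.
Readings, each from a call of its own:
- arm.read_t(): time.
- arm.read_joint_positions(): joint angles.
- arm.read_qvel(): joint speeds.
- arm.read_joint_efforts(): joint torques, N m.
- arm.read_eef_pos(): TCP position.
- arm.read_ee_rot(): TCP orientation.
- arm.read_ft_force(): force on the tool from outside, world axes, zero at the start.
- arm.read_wrist_torque(): the same for the moment, N m.
- arm.read_opening(): finger opening in m.
Only numpy, scipy, OpenCV 4.12 (cv2) and the standard library are available. Lean on these libraries where they do the work, as an engineer would, in place of code of your own. Each camera call takes 0.05 s, during which the arm holds its last target.

## Working session

There is one attempt and no reset: what is moved stays moved. The work goes in short steps, each a Python script; the robot and the scene stay as the last script left them, time stands still between calls to the robot, and variables do not carry over. Pictures are saved under pics/ and viewed, and the job is handed in when it is done.

```bash
mkdir -p pics; python3 - <<'E'
from cell import arm, effector, solver, cams
import cv2, numpy as np
for n in ["scene","top","wrist"]:
    im,d=cams.grab_frame(n); cv2.imwrite(f"pics/{n}0.png",im); np.save(f"pics/{n}0d.npy",d)
    i=cams.camera_info(n); print(n,i["fx"],i["fy"],i["cx"],i["cy"]); print(np.round(i["camera_from_world"],3))
print(arm.read_t(),arm.read_eef_pos(),arm.read_ee_rot(),arm.read_opening(),arm.read_ft_force())
E
```

```text
scene 415.980635897523 415.980635897523 269.8948975557704 207.40777189231196
[[ 0.065  0.998  0.021 -0.02 ]
 [ 0.542 -0.018 -0.84  -0.232]
 [-0.838  0.066 -0.542  1.389]
 [ 0.     0.     0.     1.   ]]
top 465.8054303719567 465.8054303719567 284.3092607456171 212.69164717340257
[[ 0.027 -0.999  0.016 -0.034]
 [-0.982 -0.03  -0.188  0.513]
 [ 0.189 -0.011 -0.982  1.071]
 [ 0.     0.     0.     1.   ]]
wrist 307.31136168194274 307.31136168194274 279.43416653357906 206.35380005210072
[[ 0.299 -0.954 -0.001 -0.648]
 [-0.912 -0.286  0.293 -0.034]
 [-0.28  -0.087 -0.956  0.392]
 [ 0.     0.     0.     1.   ]]
0.15 [ 0.19424454 -0.61987111  0.21391223] [-0.69885975 -0.10740291  0.6990748  -0.10655554] 0.09165403394231915 [-0.27094738  0.11591943  0.26822051]
```

View pics/top0.png

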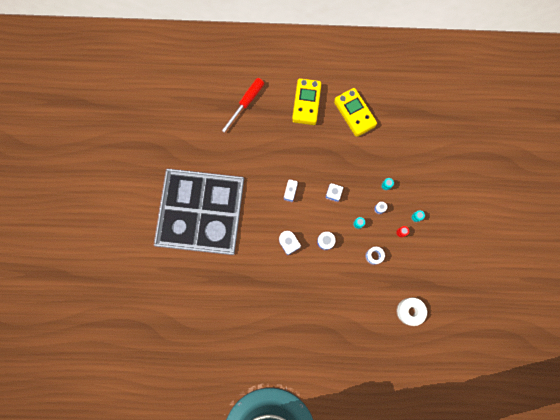

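View pics/scene0.png

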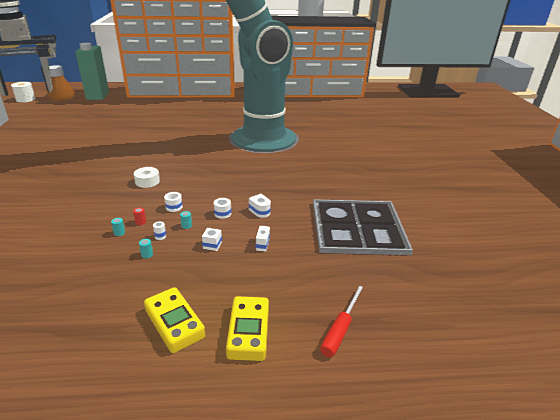

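The top view shows the white parts: oblong (291,190), square (335,192), small round (381,208), arch (289,241), large round (327,240), sleeve (375,256). The caddy is at (199,212), and the roll at (412,311) is unlisted. The small-round look-alikes are turquoise at (389,184), (419,216) and (360,223), and red at (404,231). I'll check a close crop and measure.

```bash
cat > h.py <<'E'
import numpy as np, cv2
def cloud(d,i):
    v,u=np.indices(d.shape); 
    P=np.stack([(u-i["cx"])/i["fx"]*d,(v-i["cy"])/i["fy"]*d,d],-1)
    T=np.linalg.inv(i["camera_from_world"])
    return P@T[:3,:3].T+T[:3,3]
def ray(u,v,i,z):
    T=np.linalg.inv(i["camera_from_world"])
    r=T[:3,:3]@np.array([(u-i["cx"])/i["fx"],(v-i["cy"])/i["fy"],1]);o=T[:3,3]
    return o+r*(z-o[2])/r[2]
E
python3 - <<'E'
from cell import arm, cams
from h import *
im=cv2.imread("pics/top0.png");d=np.load("pics/top0d.npy");i=cams.camera_info("top")
c=im[160:270,145:440]; c2=cv2.resize(c,None,fx=2.7,fy=2.7,interpolation=cv2.INTER_CUBIC);cv2.imwrite("pics/crop0.png",c2)
W=cloud(d,i)
for n,(u,v) in dict(bench=(265,150),obl=(291,190),sq=(335,192),sm=(381,208),arch=(289,241),lg=(327,240),t1=(389,184),t2=(419,216),t3=(360,223),red=(404,231),sl=(375,256),A=(186,192),B=(220,196),C=(179,227),D=(215,231)).items():
    print(n,np.round(W[v,u],4))
m=(W[...,2]>.022)&(W[...,2]<.06)
n,l,s,ce=cv2.connectedComponentsWithStats(m.astype(np.uint8))
for k in range(1,n):
    if s[k,4]>40:
        p=W[l==k]; print(np.round(ce[k]),s[k,4],np.round(np.median(p,0),4),np.round(np.ptp(p,0),3))
E
```

```text
bench [6.854e-01 3.450e-02 6.000e-04]
obl [ 0.5731 -0.0342  0.0357]
sq [ 0.5708 -0.1421  0.0385]
sm [ 0.535  -0.2558  0.0343]
arch [ 0.4467 -0.0324  0.0369]
lg [ 0.4522 -0.1241  0.0343]
t1 [ 0.5963 -0.2764  0.0342]
t2 [ 0.5178 -0.3485  0.0348]
t3 [ 0.4959 -0.2038  0.036 ]
red [ 0.4795 -0.3108  0.0355]
sl [ 0.4205 -0.2473 -0.001 ]
A [0.5655 0.2273 0.0122]
B [0.5594 0.143  0.0054]
C [0.4773 0.2394 0.0081]
D [0.4704 0.1506 0.0051]
[251.  91.] 213 [0.8342 0.0748 0.0257] [0.075 0.055 0.01 ]
[307. 100.] 1010 [ 0.8117 -0.0689  0.0315] [0.119 0.071 0.016]
[356. 111.] 1032 [ 0.7876 -0.1939  0.0315] [0.123 0.105 0.017]
[388. 183.] 84 [ 0.5995 -0.2738  0.0354] [0.023 0.023 0.018]
[291. 189.] 170 [ 0.5753 -0.0336  0.0352] [0.047 0.029 0.017]
[334. 191.] 182 [ 0.5735 -0.1403  0.0354] [0.038 0.037 0.018]
[381. 207.] 86 [ 0.5381 -0.2559  0.0354] [0.022 0.023 0.019]
[419. 215.] 88 [ 0.52   -0.3486  0.035 ] [0.023 0.024 0.018]
[360. 222.] 84 [ 0.4989 -0.203   0.0347] [0.022 0.023 0.02 ]
[403. 231.] 84 [ 0.4803 -0.3098  0.0348] [0.023 0.022 0.017]
[289. 241.] 294 [ 0.4463 -0.032   0.0354] [0.053 0.049 0.016]
[326. 240.] 218 [ 0.4522 -0.1219  0.0352] [0.038 0.038 0.019]
[376. 255.] 146 [ 0.42   -0.2422  0.0348] [0.038 0.039 0.017]
[413. 311.] 525 [ 0.2894 -0.3283  0.0312] [0.061 0.063 0.016]
[270. 411.] 376 [0.0629 0.0009 0.0382] [0.035 0.12  0.038]
```

View pics/crop0.png

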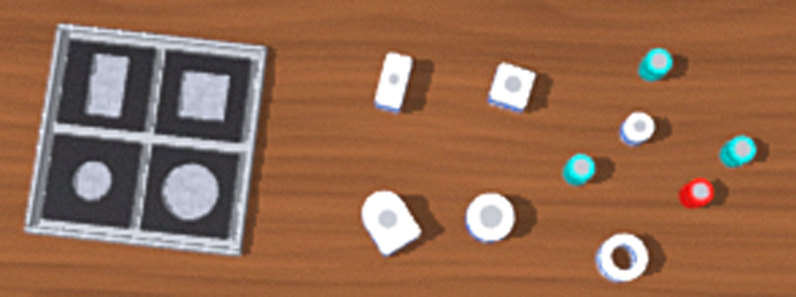

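Close crop confirms the choice: solid round with disc (327,240) is large; sleeve has an open hole. Recesses: oblong A (186,192), square B (220,196), small C (179,227), large D (215,231). Now precise fits.

```bash
cat >> h.py <<'E'
def fit(im,d,i,parts,verbose=True):
    """top-face fit: white/grey bright low-sat pixels near depth height"""
    W=cloud(d,i); out={}
    hsv=cv2.cvtColor(im,cv2.COLOR_BGR2HSV)
    m=((W[...,2]>.030)&(W[...,2]<.045)&(hsv[...,1]<60)&(hsv[...,2]>100)).astype(np.uint8)
    n,l,s,ce=cv2.connectedComponentsWithStats(m)
    for k,(u,v) in parts.items():
        best=min([j for j in range(1,n) if s[j,4]>25],key=lambda j:np.hypot(*(ce[j]-[u,v])))
        vv,uu=np.nonzero(l==best)
        P=np.array([ray(a,b,i,.034)[:2] for a,b in zip(uu,vv)])
        r=cv2.minAreaRect((P*1000).astype(np.float32))
        out[k]=(P.mean(0),r)
        if verbose: print(k,len(uu),"mean",np.round(P.mean(0),4),"rect c",np.round(r[0],1),"size",np.round(r[1],1),"ang",round(r[2],1))
    return out
E
python3 - <<'E'
from cell import arm, cams
from h import *
im=cv2.imread("pics/top0.png");d=np.load("pics/top0d.npy");i=cams.camera_info("top")
fit(im,d,i,dict(obl=(291,190),sq=(335,192),sm=(381,208),lg=(327,240),arch=(289,241),sl=(375,256)))
g=im.max(2)
m=(g<75).astype(np.uint8)
roi=np.zeros_like(m);roi[165:260,150:248]=1;m*=roi
n,l,s,ce=cv2.connectedComponentsWithStats(m)
for k in range(1,n):
    if s[k,4]>300:
        cs,_=cv2.findContours((l==k).astype(np.uint8),cv2.RETR_CCOMP,cv2.CHAIN_APPROX_NONE)
        for c in cs:
            if len(c)<20: continue
            P=np.array([ray(a,b,i,.013)[:2] for a,b in c[:,0]])
            r=cv2.minAreaRect((P*1000).astype(np.float32)); print(ce[k],len(c),np.round(r[0],1),np.round(r[1],1),round(r[2],1))
E
```

```text
obl 160 mean [ 0.5762 -0.0332] rect c [576.1 -33.1] size [22.1 46.1] ang 76.5
sq 168 mean [ 0.5748 -0.1414] rect c [ 574.4 -141.5] size [31.9 33. ] ang 72.7
sm 75 mean [ 0.5396 -0.2571] rect c [ 538.9 -257.1] size [22.1 22.8] ang 89.4
lg 208 mean [ 0.4534 -0.1229] rect c [ 453.5 -122.9] size [36.5 36.5] ang 1.7
arch 288 mean [ 0.4465 -0.0322] rect c [447.9 -31.2] size [49.7 36.3] ang 33.2
sl 130 mean [ 0.4204 -0.2421] rect c [ 420.7 -242.3] size [36.1 38.8] ang 1.6
[183.88106416 191.48513302] 120 [567.  232.2] [79.6 77.5] 85.3
[183.88106416 191.48513302] 73 [567.1 231.9] [40.4 65. ] 86.1
[219.65700483 195.45571659] 117 [559.6 142.6] [78.  77.8] 85.1
[219.65700483 195.45571659] 71 [559.8 142.4] [50.3 51.3] 85.3
[178.51341463 226.53292683] 122 [477.8 239.4] [79.5 77.5] 85.3
[178.51341463 226.53292683] 46 [477.8 239.7] [39.2 41.2] 48.2
[214.75609756 230.55934959] 121 [470.5 150. ] [77.9 76.9] 85.3
[214.75609756 230.55934959] 63 [470.  150.2] [54.9 55.3] 47.6
```

```bash
cat > job.py <<'E'
from cell import arm, effector, solver, cams
import numpy as np
from scipy.spatial.transform import Rotation as R
G=0.011
# name: (xy pick, jaw deg, pre-opening, xy seat, jaw deg at seat, expected width)
T=dict(large=((.4535,-.1229),-2,.062,(.4703,.1501),-4.7,.040),
 small=((.5393,-.2571),82,.046,(.4778,.2395),85.3,.024),
 square=((.5746,-.1414),72.7,.054,(.5597,.1425),85.3,.032),
 oblong=((.5762,-.0332),76.5,.044,(.5670,.2321),85.3,.022))
def quats(deg):
    o=[]
    for t in (deg,deg+180):
        c,s=np.cos(np.radians(t)),np.sin(np.radians(t))
        o.append(R.from_matrix(np.array([[0,c,s],[0,s,-c],[-1,0,0]])).as_quat())
    return o
def best(pos,deg):
    q0=np.array(arm.read_joint_positions()); c=[]
    for q in quats(deg):
        j=solver.inverse_kinematics(list(pos),list(q))
        if j is not None: c.append((np.abs(np.array(j)-q0).max(),q,j))
    c.sort(key=lambda a:a[0])
    return c[0]
def pick(n):
    (x,y),a,op,_,_,w=T[n]
    cost,q,_=best((x,y,.13),a)
    effector.command_gripper(op,25)
    arm.goto([x,y,.13],q)
    arm.move_straight([x,y,.05])
    hit=arm.move_straight([x,y,G],speed=.08,guard=8)
    print("descend hit",hit,np.round(arm.read_eef_pos(),4))
    if hit: return False
    effector.command_gripper(0,25)
    arm.move_straight([x,y,.05],speed=.08); arm.move_straight([x,y,.13],speed=.2)
    print(n,"opening",round(arm.read_opening(),4),"exp",w,"F",np.round(arm.read_ft_force(),2),"t",arm.read_t())
    return True
def place(n):
    _,_,op,(x,y),a,w=T[n]
    cost,q,_=best((x,y,.13),a)
    arm.goto([x,y,.13],q)
    arm.move_straight([x,y,.05],speed=.15)
    arm.move_straight([x,y,G+.012],speed=.06)
    hit=arm.move_straight([x,y,G+.004],speed=.02,guard=4)
    print("contact",hit,"z",round(arm.read_eef_pos()[2],4),"want",G+.007,"w",round(arm.read_opening(),4))
def release(n):
    _,_,op,(x,y),a,w=T[n]
    effector.command_gripper(w+.014)
    p=arm.read_eef_pos()
    arm.move_straight([p[0],p[1],.06],speed=.08); arm.move_straight([p[0],p[1],.13],speed=.2)
    print("released t",arm.read_t())
E
python3 - <<'E'
from job import *
for n,(p,a,_,s,b,_) in T.items():
    for xy,d in ((p,a),(s,b)):
        for z in (.13,G): print(n,z,[None if (j:=solver.inverse_kinematics([*xy,z],list(q))) is None else np.round(j,2).tolist() for q in quats(d)])
E
```

```text
large 0.13 [[0.66, 0.34, -0.54, 2.08, 0.25, 0.78, -0.07], [-0.81, 0.67, 1.36, 2.16, -0.81, 1.0, -2.17]]
large 0.011 [[0.56, 0.56, -0.44, 2.14, 0.45, 0.54, -0.25], [0.07, 0.51, 0.14, 2.17, -0.15, 0.47, -2.84]]
large 0.13 [[0.53, 0.67, -1.19, 2.0, 0.75, 1.01, -1.11], [0.59, 0.78, -1.32, 2.0, 0.87, 1.1, 1.93]]
large 0.011 [[0.18, 0.66, -0.7, 2.07, 0.7, 0.66, -1.07], [0.56, 1.14, -1.34, 2.05, 1.27, 1.18, 1.68]]
small 0.13 [[0.87, 0.58, -0.64, 1.77, 0.42, 0.93, 1.48], [0.48, 0.48, -0.11, 1.8, 0.07, 0.86, -1.38]]
small 0.011 [[0.8, 0.74, -0.56, 1.82, 0.56, 0.74, 1.37], [0.44, 0.65, -0.07, 1.85, 0.07, 0.64, -1.38]]
small 0.13 [[0.27, 0.65, -1.06, 1.91, 0.68, 0.99, 0.39], [0.2, 0.59, -0.95, 1.91, 0.59, 0.95, -2.68]]
small 0.011 [[0.2, 0.85, -0.97, 1.96, 0.95, 0.87, 0.19], [-0.1, 0.66, -0.54, 1.98, 0.54, 0.65, -2.65]]
square 0.13 [[0.68, 0.57, -0.66, 1.79, 0.43, 0.93, 1.1], [0.31, 0.48, -0.16, 1.81, 0.1, 0.86, -1.77]]
square 0.011 [[0.64, 0.75, -0.61, 1.84, 0.61, 0.75, 0.97], [0.24, 0.65, -0.07, 1.86, 0.08, 0.63, -1.75]]
square 0.13 [[0.4, 0.68, -0.97, 1.81, 0.66, 1.02, 0.65], [0.15, 0.53, -0.59, 1.82, 0.37, 0.9, -2.27]]
square 0.011 [[0.15, 0.73, -0.6, 1.87, 0.6, 0.73, 0.69], [-0.03, 0.67, -0.37, 1.88, 0.37, 0.66, -2.27]]
oblong 0.13 [[0.55, 0.57, -0.73, 1.82, 0.47, 0.93, 0.95], [0.24, 0.47, -0.31, 1.84, 0.18, 0.86, -1.96]]
oblong 0.011 [[0.54, 0.78, -0.73, 1.87, 0.72, 0.78, 0.75], [0.13, 0.64, -0.16, 1.9, 0.17, 0.62, -1.95]]
oblong 0.13 [[0.33, 0.87, -1.18, 1.72, 0.87, 1.18, 0.39], [0.05, 0.61, -0.67, 1.73, 0.45, 0.96, -2.46]]
oblong 0.011 [[0.07, 0.81, -0.71, 1.78, 0.7, 0.82, 0.5], [-0.12, 0.72, -0.44, 1.79, 0.44, 0.72, -2.45]]
```

```bash
python3 - <<'E'
from job import *
from h import *
ok=pick("large")
im,d=cams.grab_frame("scene"); cv2.imwrite("pics/s1.png",im)
E
```

```text
descend hit False [ 0.4537 -0.1227  0.011 ]
large opening 0.0394 exp 0.04 F [-1.12 -0.68 -1.95] t 5.775
```

View pics/s1.png

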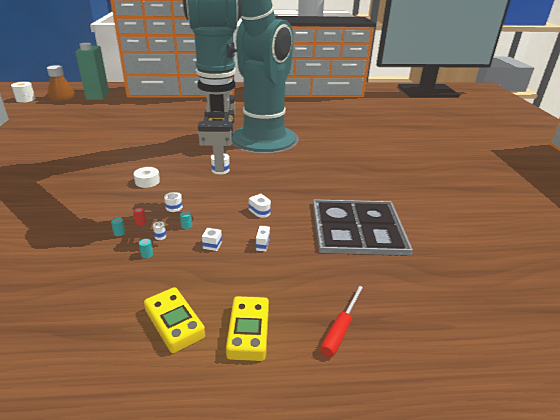

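The large cartridge is held upright between the fingers at (220,163); everything else is unmoved. Placing it.

```bash
python3 - <<'E'
from job import *
from h import *
place("large")
print(np.round(arm.read_eef_pos(),4), np.round(arm.read_ft_force(),2),arm.read_t())
im,d=cams.grab_frame("scene"); cv2.imwrite("pics/s2.png",cv2.resize(im[150:280,250:450],None,fx=3,fy=3))
E
```

```text
contact True z 0.0181 want 0.018 w 0.0394
[0.4708 0.1503 0.0181] [-0.1  -0.66  5.04] 8.5
```

View pics/s2.png

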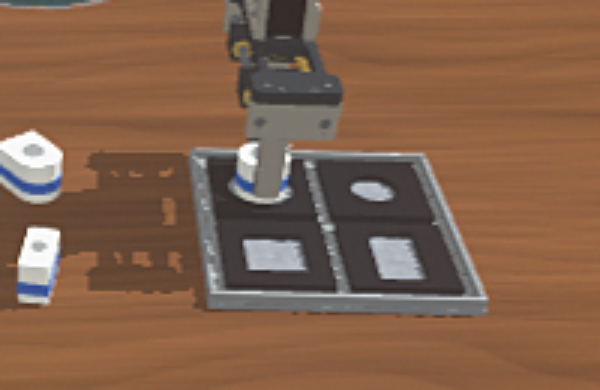

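The cartridge sits inside its round recess, with contact at exactly the floor height. Releasing it, then picking the oblong.

```bash
python3 - <<'E'
from job import *
from h import *
release("large")
if pick("oblong"):
    place("oblong")
    im,d=cams.grab_frame("scene"); cv2.imwrite("pics/s3.png",cv2.resize(im[150:280,200:450],None,fx=3,fy=3))
    print(np.round(arm.read_eef_pos(),4), np.round(arm.read_ft_force(),2),arm.read_t())
E
```

```text
released t 10.15
descend hit False [ 0.5761 -0.0331  0.0106]
oblong opening 0.0219 exp 0.022 F [-0.41 -0.38  0.5 ] t 14.5333
contact True z 0.0183 want 0.018 w 0.0216
[0.5675 0.2324 0.0182] [0.56 0.25 5.34] 17.2333
```

View pics/s3.png

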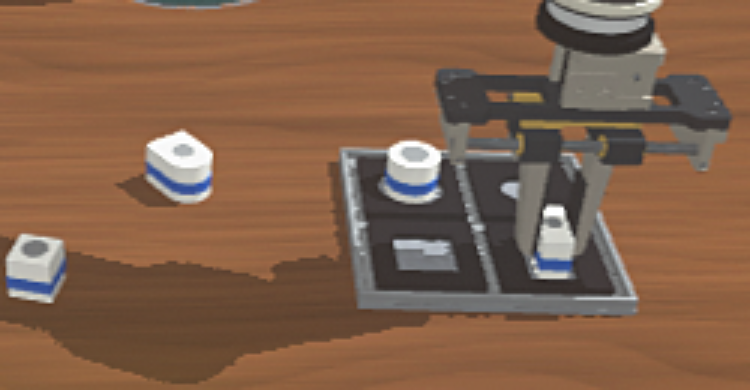

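The oblong is in its recess at floor height, and the large one stands upright in its own. Next is the square.

```bash
python3 - <<'E'
from job import *
from h import *
release("oblong")
if pick("square"):
    place("square")
    im,d=cams.grab_frame("scene"); cv2.imwrite("pics/s4.png",cv2.resize(im[150:280,200:450],None,fx=3,fy=3))
    print(np.round(arm.read_eef_pos(),4), np.round(arm.read_ft_force(),2),arm.read_t())
E
```

```text
released t 18.825
descend hit False [ 0.5745 -0.1413  0.0106]
square opening 0.0316 exp 0.032 F [-0.49 -0.18 -0.72] t 23.6417
contact True z 0.0183 want 0.018 w 0.0318
[0.5602 0.1426 0.0182] [-0.07  0.27  4.47] 26.4083
```

View pics/s4.png

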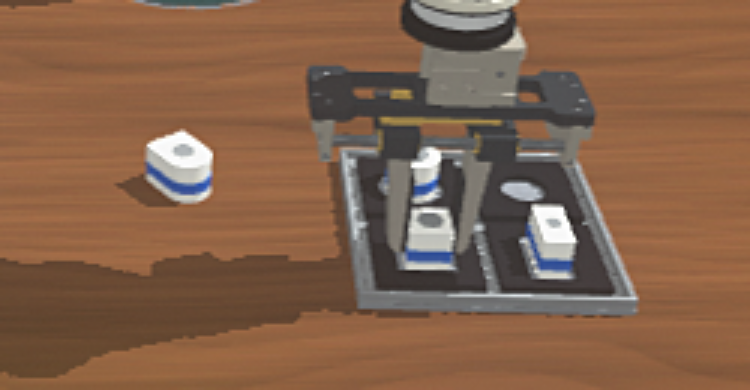

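The square is seated. Before reaching for the small round, I'll release and take a wrist-camera look from above it, since turquoise and red parts stand close by.

```bash
python3 - <<'E'
from job import *
from h import *
release("square")
(x,y),a=T["small"][:2]
effector.command_gripper(.046,25)
_,q,_=best((x,y,.16),a); arm.goto([x,y,.16],q)
i=cams.camera_info("wrist"); im,d=cams.grab_frame("wrist"); cv2.imwrite("pics/w5.png",im)
im,d=cams.grab_frame("scene"); cv2.imwrite("pics/s5.png",im)
p=i["camera_from_world"]@np.array([x,y,.034,1]); print(i["fx"]*p[0]/p[2]+i["cx"],i["fy"]*p[1]/p[2]+i["cy"],arm.read_t())
E
```

```text
released t 28.0
282.236003130918 198.6811505858739 29.8
```

View pics/w5.png

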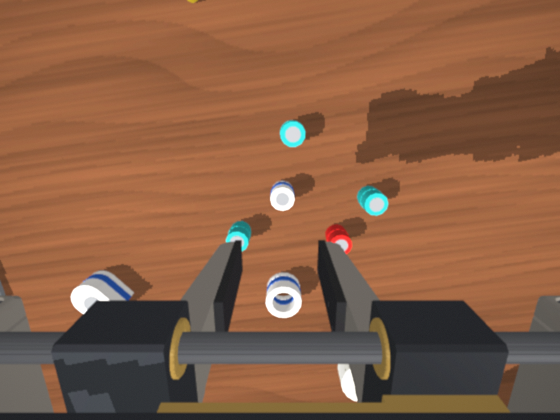

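View pics/s5.png

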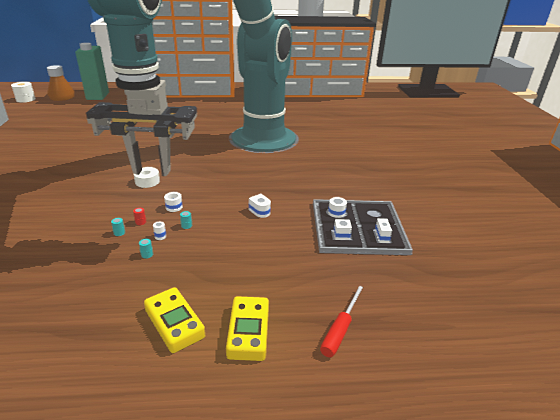

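The wrist view shows the white cartridge at (282,198), matching the predicted pixel (282,199). The turquoise part at (238,236) and the red one at (338,238) are clear of the finger path. Going ahead.

```bash
python3 - <<'E'
from job import *
from h import *
if pick("small"):
    place("small")
    im,d=cams.grab_frame("scene"); cv2.imwrite("pics/s6.png",cv2.resize(im[150:280,200:450],None,fx=3,fy=3))
    print(np.round(arm.read_eef_pos(),4), np.round(arm.read_ft_force(),2),arm.read_t())
E
```

```text
descend hit False [ 0.5392 -0.257   0.0106]
small opening 0.0236 exp 0.024 F [-0.02  0.16 -0.83] t 33.2417
contact True z 0.0182 want 0.018 w 0.0233
[0.4783 0.2398 0.0182] [-0.57  0.05  4.54] 36.725
```

View pics/s6.png

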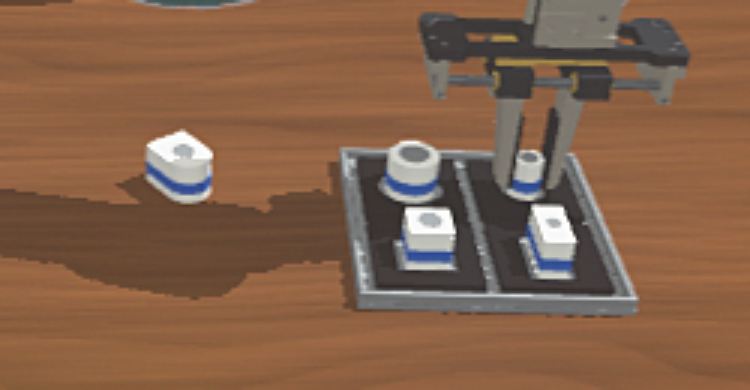

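The small round is at floor height in its recess. I'll release it, clear the view, and check everything from the top.

```bash
python3 - <<'E'
from job import *
from h import *
release("small")
arm.move_joints([1.224,.468,-.012,1.603,.006,1.071,-.056])
im,d=cams.grab_frame("top"); i=cams.camera_info("top"); cv2.imwrite("pics/top7.png",cv2.resize(im[160:270,145:440],None,fx=2.7,fy=2.7,interpolation=cv2.INTER_CUBIC))
W=cloud(d,i); hsv=cv2.cvtColor(im,cv2.COLOR_BGR2HSV)
def pix(x,y,z):
    p=i["camera_from_world"]@np.array([x,y,z,1]); return i["fx"]*p[0]/p[2]+i["cx"],i["fy"]*p[1]/p[2]+i["cy"]
m=((W[...,2]>.034)&(W[...,2]<.052)&(hsv[...,1]<60)&(hsv[...,2]>100)).astype(np.uint8)
n,l,s,ce=cv2.connectedComponentsWithStats(m)
for k in T:
    sx,sy=T[k][3]; pu=pix(sx,sy,.041)
    j=min([j for j in range(1,n) if s[j,4]>25],key=lambda j:np.hypot(*(ce[j]-pu)))
    vv,uu=np.nonzero(l==j); P=np.array([ray(a,b,i,.041)[:2] for a,b in zip(uu,vv)])
    r=cv2.minAreaRect((P*1000).astype(np.float32))
    print(k,"off mm",np.round((P.mean(0)-[sx,sy])*1000,1),"size",np.round(r[1],1),round(r[2],1),"z top",round(float(np.median(W[l==j][:,2])),4))
fit(im,d,i,dict(arch=(289,241),sl=(375,256)))
print(arm.read_t(),arm.read_eef_pos(),arm.read_ft_force())
E
```

```text
released t 38.325
large off mm [-0.2 -0.6] size [38.8 38.5] 1.7 z top 0.0423
small off mm [ 0.4 -0.2] size [22.3 21.5] 3.9 z top 0.0422
square off mm [ 0.3 -0.2] size [32.6 33.2] 82.2 z top 0.0417
oblong off mm [-0.1 -0.2] size [23.3 47. ] 84.6 z top 0.042
arch 290 mean [ 0.4466 -0.0321] rect c [447.8 -31.1] size [49.7 36.4] ang 33.5
sl 129 mean [ 0.4203 -0.2424] rect c [ 420.7 -242.3] size [36.1 38.8] ang 1.6
41.55 [ 0.19565291 -0.61967445  0.21408292] [-0.74956756 -0.61244987 -0.03055736]
```

View pics/top7.png

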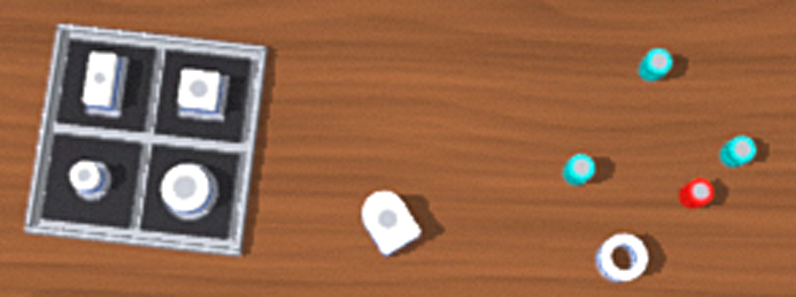

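The crop shows all four cartridges centred in their own recesses: oblong (103,82), square (200,90), small (88,178), large (187,188). The arch (388,218) and sleeve (622,257) haven't moved. Handing in.

```bash
python3 -c "
from cell import arm
arm.close_job()"
```

```text
the job is handed in; nothing more can be done
```

All four cartridges (large round, oblong, square and small round) are standing in their own recesses, and I handed the job in at about 42 s of the 102 s allowed. Each was gripped, lowered until it touched the recess floor, and only then released.

- **Placement:** In the last top view each cartridge was within 1 mm of its seat centre. Their tops measured 41.7–42.3 mm above the bench, against 41 mm expected for fully seated, which is within the camera's error of about 2 mm. When each part touched down, the gripper height was within 0.3 mm of the expected floor height.
- **Look-alikes:** The arch and the sleeve measured within 0.5 mm of where they started, both upright.
- **Robot:** The arm was back at its start pose, touching nothing.
- **Failed checks:** No check failed or disagreed.

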